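# Close the test box: set the pan cover in and lock its quarter-turn stud

### The job

Close the driver test box: set the loose aluminium pan cover squarely into the matching recess on top of the grey box so that it sits fully down, then push its black wing stud in against the spring and turn it a quarter turn clockwise (seen from above), so that it locks and stays pushed in when you let go. Leave the two loudspeaker drivers and the solder spool beside the work where they stand.

Things in the scene. Friction and masses are not known exactly. Their poses are not given: they have to be found in the camera images.
- cover_mid (a point): Centre (17 mm above the lower rim) of the loose cover: an upside-down aluminium pan, 84 mm (its x) by 124 mm (its y), 34 mm high, open below, 4 mm walls, 0.4 kg or so with its stud. It lies on the table, rim down, and may go on either way round. z points up out of its top. Too wide to grip across: carry it by the wing of its stud.
- wing_mid (a point): Centre of the black wing (handle) of the stud amid the cover: a bar 64 mm long (y), 14 mm thick (x: pinch these faces), 28 mm high (14 mm above and below this point) on an 18 mm neck. Unpressed, this point is 68 mm above the cover's lower rim, 34 mm above its flat top. Unturned, the wing lies along the cover's long y; locked, across it. The axes turn with the wing.
- stud_push (a joint): How far the stud is pushed in, m: 0 (spring holds it out) to 0.016 (stop). Spring: 2.4 N at 0, 8.4 N at 0.010, 12 N at 0.016. Push first, unturned, in the box, to more than 0.013 (aim for 0.0145), and turn there: if turned while out, it cannot go in. Turned a quarter and let go, it springs back to about 0.010 into a catch: locked. Short of the catch it stays near 0.013.
- stud_turn (a joint): Turn of the stud, rad: 0 at the start (unturned), grows clockwise seen from above to a stop at 1.571. The catch lies at 1.571 and takes the stud from about 1.45 on. Slight friction (0.05 N m) holds it, so that a cover carried by the wing keeps its direction.
- recess_floor (a point): Centre of the recess floor in the test box, 30 mm above the table. Recess: 87 mm (its x) by 127 mm (its y), 16 mm deep; its upper 6 mm is a 45 degree lead-in, 99 by 139 mm at the top. With the cover home its lower rim rests on this floor, its long side along this y axis (either way round), its flat top 18 mm above the box's top.
- test_box: The fixed grey test box, 124 mm (x) by 170 mm (y), 46 mm high, two brass terminals on its -x face; origin at the centre of its underside. In the middle of its recess stands a steel keeper bridge, 60 by 60 mm, 16 mm high, with a slot along y for the cross bar on the stud's foot; the cover goes over it.
- middle_driver: A loudspeaker driver (76 mm diameter, 77 mm high, black with a yellow cap) that stands behind, between box and cover; origin at the centre of its underside. To be left alone.
- left_driver: A like loudspeaker driver, 82 mm high, standing at the left; origin at the centre of its underside. To be left alone.
- solder_spool: A small solder spool, 62x55 mm, 47 mm high, standing in front between box and cover; origin at the centre of its underside. To be left alone.

How it is judged (in metres and radians):
On the way:
1. the cover sits fully down in the recess (horizontal distance between cover_mid and recess_floor below 0.005 m and z of cover_mid in the frame of recess_floor below 0.02 m and angle between the y axis of cover_mid and the y axis of recess_floor, either way round below 0.08 rad and angle between cover_mid's own z axis and vertical below 0.06 rad), for 0.2 s.
At the end, for the whole second after the job is handed in: The cover sits in the recess (centre within 5 mm, within 3 mm of fully down, level, long side along the recess within 0.08 rad) and its stud is locked: turned at least 1.25 rad clockwise and sprung back into the catch, staying pushed in by 8.5 to 11.8 mm by itself (all of step 1 and value of joint stud_turn above 1.25 rad and value of joint stud_push between 0.0085 and 0.0118 m); the robot touches nothing.
It fails at once if a loudspeaker driver or the solder spool is pushed more than 25 mm or tipped over (distance of any of middle_driver, left_driver, solder_spool from where it was at the start of the episode above 0.025 m or angle between any of middle_driver, left_driver, solder_spool's own z axis and vertical above 0.5 rad).
It also fails if it takes over 53 s, if anything falls off the work surface, if the arm or the gripper's body presses on something with over 40 N, if the wrist force passes 120 N, or if a joint passes its speed limit or range.

### The arm

A 6-joint arm with a two-finger parallel gripper is mounted at the origin on a cart in front of the work surface, level with it; the furniture and walls round the work are solid. World frame = base frame: x ahead of the robot, y to its left, z up, the work surface at z = 0. Lengths are in mm, angles in rad, forces in N, time in s.
With the tool pointing down it reaches from about 350 to 800 mm from the base axis. Payload 7.3 kg.
Tool frame: the origin (TCP) lies between the finger pads; the fingertips stand robot.tips_ahead ahead of it and the grasp point (between the pads) lies 3 mm ahead of it (robot.tips_ahead is the distance from the TCP to the fingertips, in mm); z points along the fingers, y is the line along which they close (so a half turn about z gives the same grasp; the last joint's range is limited). The gripper opens to 85 mm and grips with 20 to 120 N. Pads are 22 mm wide; open, the fingers measure 114 mm over their backs; the gripper's body (76 mm by 85 mm) begins 54 mm behind the grasp point. The pads swing forward as they close: fully open they stand 13 mm farther back than shut.
Start: joints at [1.155, 0.342, 1.524, -0, 1.275, -0.146], TCP at [139.916, 506.029, 253.322] pointing down, gripper open.
Joint ranges: [-2.53, 2.53], [-0.77, 2.02], [0.04, 2.7], [-1, 4.14], [0.28, 2.66], [-3.11, 3.11]. Speed limits (rad/s): [2.57, 2.57, 3.14, 3.14, 3.14, 3.14].

### API

Orientations are given as a rotation vector (axis times angle).
In Python, from workcell import readout, capture, camera_model, job, find_in, robot gives the robot as it stands.
- The arm moves only by the tool servo_tool, never from a script. Its argument "plan" is a list that holds one entry, the list of rows, each a list of 5 numbers: the closure in counts, from 0 (fully open) to 255 (shut), then the shift along the tool's x, y, z in m, then the turn about the tool's z in degrees. A call has 1 to 20 rows; each row is the pose to reach, as a shift and turn from the pose commanded when the call began, along the tool's axes at that moment; what a row does not reach only later rows make up. A row lasts 1/8 s, in which the tool goes at most 62.5 mm and 10.7 degrees, less where a joint would pass 70% of its speed; a pose out of reach is approached as far as the arm can. A call with a gripper value outside its range is refused whole. The fingers move at their own pace and stop on an object; the grip force is fixed at half the most. Time passes only in rows, so rows that repeat a pose let the fingers close. It gives the time, the measured TCP pose, the force, the opening and the grip force at its end, in the units of the state.
- readout.read_state(): the state, without advancing time (a new reading comes with each control period).
- capture(name): name is "scene" or "top" or "wrist"; returns the picture (480x640x3 uint8, blue, green, red); there is no depth.
- camera_model(name): a dict with "fx", "fy", "cx", "cy" (pixels), "origin" and "attitude" of the camera in the world; the wrist camera has in their place "tool_from_camera" (4x4, takes a point from camera to tool coordinates, whose origin is the TCP and whose axes are the flange's). Camera axes: x right, y down, z forward; pixel columns grow to the right and rows downward; lengths in mm; the calibration is good to about 2 mm. A picture is of the moment at which its call begins: read the wrist's pose just before it. camera_model takes no time and is no camera call.
- job.close_job(): hands the job in; it is judged then, once.
Trained networks look in the newest picture that a camera, given by its name, has taken for a name from the list of things; names that differ only in an ending like _2 or _b are one class to them, and where a whole thing is asked for, a point or a joint stands for the part that bears it (a point fixed in the world has none). Each returns a list of dicts, best first, with "score" (0 to 1); they miss things now and then, are a little off and sometimes report something else, mostly with a low value. They report only what shows in the picture. A call takes as long as a camera call.
- find_in(camera, query): "position" ([row, column] in pixels, amid what is visible of it).
The state is a dict: "clock": time; "joints": joint angles; "dq": joint speeds; "joint_torque": joint torques, N m; "position": TCP position; "orientation": TCP orientation; "ft_force": force on the tool from outside, world axes, zero at the start; "ft_torque": the same for the moment, N m; "opening": opening from 0.0 (shut) to 1.0 (fully open); "grip_force": force on a finger pad.
Only numpy, scipy, OpenCV 4.12 (cv2) and the standard library are available. Lean on these libraries where they do the work, as an engineer would, in place of code of your own. Each camera call takes 0.05 s, during which the arm holds its last target. There are 200 camera calls.

## Working session

There is one attempt and no reset: what is moved stays moved. The work goes in short steps, Python scripts to look and compute and a tool call to move; the robot and the scene stay as the last step left them, time stands still between calls to the robot, and variables do not carry over. Pictures are saved under pics/ and viewed, at most 10 in all, crops included, and the job is handed in when it is done.

Besides the shell and the picture viewer there is one more tool, called after ">>>" as name([rows], argument=value, ...), one row to a line, values as JSON. servo_tool: Moves the arm, as the interface text tells. Its arguments: {"type":"object","properties":{"plan":{"type":"array","items":{"type":"array","items":{"type":"array","items":{"type":"number"}}}}},"required":["plan"]}

```bash
mkdir -p pics; ls
cat > h.py <<'E'
from workcell import readout, capture, camera_model, job, find_in, robot
import numpy as np, cv2
from scipy.spatial.transform import Rotation as R
def cam(name, st=None):
    m=camera_model(name); K=np.array([[m['fx'],0,m['cx']],[0,m['fy'],m['cy']],[0,0,1.]])
    if 'tool_from_camera' in m:
        st=st or readout.read_state(); T=np.eye(4); T[:3,:3]=R.from_rotvec(st['orientation']).as_matrix(); T[:3,3]=st['position']
        T=T@np.array(m['tool_from_camera']); return K,T[:3,3],T[:3,:3]
    A=np.array(m['attitude'],float)
    A=A if A.shape==(3,3) else R.from_rotvec(A).as_matrix()
    return K,np.array(m['origin'],float),A
def toplane(c,rc,z):
    K,o,A=c; d=A@np.linalg.inv(K)@np.array([rc[1],rc[0],1.]); return o+d*(z-o[2])/d[2]
def proj(c,p):
    K,o,A=c; q=K@(A.T@(np.array(p,float)-o)); return q[:2]/q[2]
E
python3 - <<'E'
from h import *
s=readout.read_state(); print(s['position'],s['orientation'],s['clock'],robot.tips_ahead)
for n in('top','scene'): print(n,camera_model(n))
ims=[]
for n in('top','scene'):
    im=capture(n); cv2.imwrite(f'pics/{n}0.png',im); c=cam(n)
    for q,z in(('cover_mid',30),('wing_mid',75),('test_box',46),('middle_driver',50),('left_driver',50),('solder_spool',40)):
        for d in find_in(n,q)[:2]: print(n,q,round(d['score'],2),d['position'],toplane(c,d['position'],z).round(0))
E
```

```text
pics
[139.7696726  505.67275916 252.63053121] [-4.22454668e-01 -3.11262328e+00  2.32277368e-03] 0.0 22.0
top {'fx': 542.6076307629833, 'fy': 542.6076307629833, 'cx': 324.35729946927904, 'cy': 247.3587015100008, 'origin': array([ 325.17246333,  106.85638296, 1271.28468364]), 'attitude': array([-2.13117859,  2.17274541, -0.17848953])}
scene {'fx': 593.2344037385368, 'fy': 593.2344037385368, 'cx': 324.7319684554269, 'cy': 231.82111962106558, 'origin': array([-140.95093448, -696.81107582,  751.25561606]), 'attitude': array([-2.05529667,  0.72578226, -0.3600604 ])}
top cover_mid 0.95 [255.1, 287.9] [494. 168.  30.]
top wing_mid 0.7 [253.0, 286.5] [493. 169.  75.]
top test_box 0.7 [265.0, 454.0] [ 462. -211.   46.]
top test_box 0.15 [255.1, 285.3] [492. 173.  46.]
top middle_driver 0.55 [225.9, 359.3] [556.   3.  50.]
top middle_driver 0.24 [260.6, 457.1] [ 472. -217.   50.]
top left_driver 0.79 [231.2, 167.1] [551. 441.  50.]
top solder_spool 0.58 [276.6, 359.2] [440.   6.  40.]
scene cover_mid 0.77 [237.1, 312.3] [485. 166.  30.]
scene wing_mid 0.83 [217.7, 313.5] [492. 170.  75.]
scene test_box 0.71 [337.8, 444.6] [ 459. -237.   46.]
scene middle_driver 0.69 [259.8, 389.4] [536. -20.  50.]
scene left_driver 0.72 [177.5, 265.1] [537. 429.  50.]
scene solder_spool 0.86 [288.6, 345.4] [419. -24.  40.]
```

View pics/top0.png

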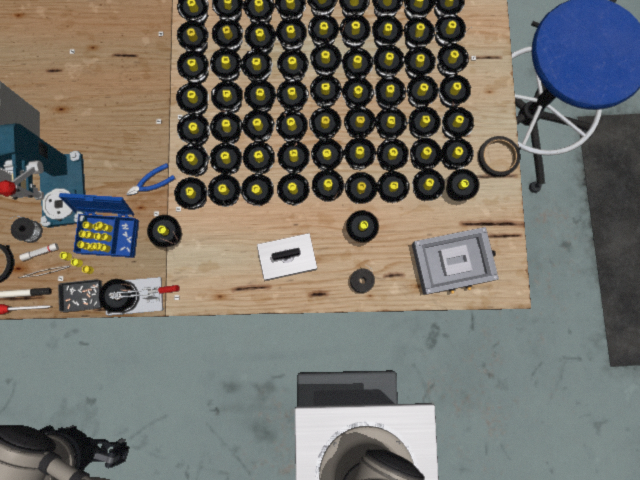

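View pics/scene0.png

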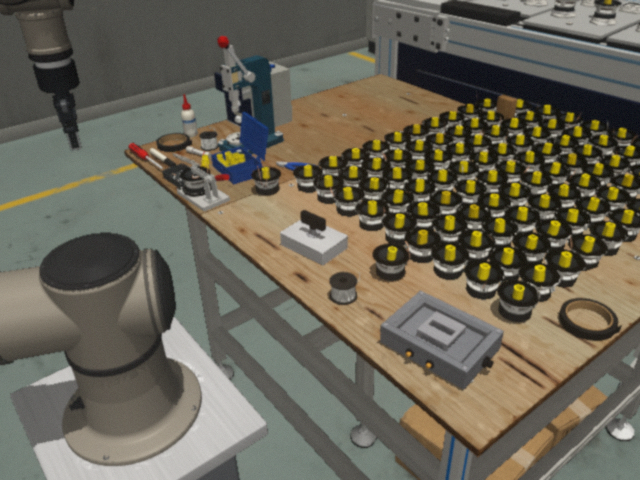

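The top picture shows the white cover at about (row 255, col 288) with its wing along its long side. The grey box is at (262, 454), the driver at (226, 360) and the spool at (280, 361). The scene view agrees with this.

```bash
cat >> h.py <<'E'
def yaw_pts(c,px,z):  # long-side direction and centre of pixel contour mapped to a plane
    w=np.array([toplane(c,(p[1],p[0]),z)[:2] for p in px.reshape(-1,2)],np.float32)
    (cx,cy),(a,b),ang=cv2.minAreaRect(w); ang=ang if a>b else ang+90
    return (cx,cy),(max(a,b),min(a,b)),(ang+0)%180
def blob(mask,near):
    cs,_=cv2.findContours(mask.astype(np.uint8),cv2.RETR_EXTERNAL,cv2.CHAIN_APPROX_NONE)
    return sorted([k for k in cs if cv2.contourArea(k)>150],key=lambda k:abs(cv2.pointPolygonTest(k,near,True)) if cv2.pointPolygonTest(k,near,False)<0 else 0)[0]
def togo(x,y,z,yaw=None):  # shift in tool axes (m) to reach world TCP; yaw = wanted direction of tool y (deg, mod 180)
    s=readout.read_state(); M=R.from_rotvec(s['orientation']).as_matrix()
    d=M.T@(np.array([x,y,z])-s['position'])/1000; cur=np.degrees(np.arctan2(M[1,1],M[0,1]))
    print('pos',s['position'].round(1),'toolx',M[:,0].round(3),'z',M[:,2].round(3),'j',np.round(s['joints'],2),'t',s['clock'])
    print('shift m',d.round(4),'tool y dir',cur.round(2), 'turn about tool z', None if yaw is None else ((cur-yaw+90)%180-90).round(2))
E
python3 - <<'E'
from h import *
im=cv2.imread('pics/top0.png'); h=cv2.cvtColor(im,cv2.COLOR_BGR2HSV); c=cam('top')
k=blob((h[...,2]>190)&(h[...,1]<40),(270,262)); print('cover',yaw_pts(c,k,34))
k=blob((h[...,2]<50)[240:270,265:310],(21,14))+np.array([265,240]); print('wing',yaw_pts(c,k,82))
k=blob((h[...,1]<45)&(h[...,2]>60)&(h[...,2]<215),(425,262)); print('box',yaw_pts(c,k,46))
togo(493,169,270,0)
m=camera_model('wrist'); print(m)
E
```

```text
cover ((492.2706298828125, 170.88543701171875), (123.01476287841797, 82.98817443847656), 101.25960731506348)Traceback (most recent call last):
  File "<stdin>", line 4, in <module>
  File "h.py", line 22, in blob
    return sorted([k for k in cs if cv2.contourArea(k)>150],key=lambda k:abs(cv2.pointPolygonTest(k,near,True)) if cv2.pointPolygonTest(k,near,False)<0 else 0)[0]
           ~~~~~~~~~~~~~~~~~~~~~~~~~~~~~~~~~~~~~~~~~~~~~~~~~~~~~~~~~~~~~~~~~~~~~~~~~~~~~~~~~~~~~~~~~~~~~~~~~~~~~~~~~~~~~~~~~~~~~~~~~~~~~~~~~~~~~~~~~~~~~~~~~~~~^^^
IndexError: list index out of range
```

Run:
```python
from h import *
im=cv2.imread('pics/top0.png'); h=cv2.cvtColor(im,cv2.COLOR_BGR2HSV); c=cam('top')
k=blob((h[...,1]<55)[220:305,400:505]&(h[...,2]>60)[220:305,400:505],(25,42))+np.array([400,220]); print('box',yaw_pts(c,k,46))
togo(493,169,270,11.26)
m=camera_model('wrist'); print(m)
```

```text
box ((473.0289001464844, -214.02725219726562), (176.43093872070312, 126.44828033447266), 100.5380744934082)
pos [139.9 506.  253.3] toolx [-0.964  0.267 -0.   ] z [ 0.  0. -1.] j [ 1.15  0.34  1.52 -0.    1.28 -0.15] t 0.7
shift m [-0.4301 -0.2307 -0.0167] tool y dir 74.54 turn about tool z 63.28
{'fx': 414.6190837482574, 'fy': 414.6190837482574, 'cx': 324.28916385125797, 'cy': 246.58173158132223, 'tool_from_camera': array([[-6.21701811e-04, -9.56442228e-01, -2.91921013e-01,
         7.46361005e+01],
       [ 9.99999720e-01, -4.72685604e-04, -5.80996765e-04,
         9.97650058e-02],
       [ 4.17702980e-04, -2.91921292e-01,  9.56442254e-01,
        -1.19975105e+02],
       [ 0.00000000e+00,  0.00000000e+00,  0.00000000e+00,
         1.00000000e+00]])}
```

>>> servo_tool([
  [[0,-0.06,-0.032,0.002,9],[0,-0.115,-0.062,0.004,18],[0,-0.17,-0.092,0.006,27],[0,-0.225,-0.121,0.008,36],[0,-0.28,-0.15,0.01,45],[0,-0.335,-0.18,0.012,54],[0,-0.39,-0.209,0.013,63.3],[0,-0.43,-0.231,0.013,63.3],[0,-0.43,-0.231,0.013,63.3],[0,-0.43,-0.231,0.013,63.3]],
])

```text
clock: 1.95
position: [492.3, 168.9, 240.1]
orientation: [-1.993, -2.427, 0.0]
ft_force: [-0.2, 0.1, 0.3]
opening: 1.002
grip_force: 0.0
```

Run:
```python
from h import *
s=readout.read_state(); im=capture('wrist'); c=cam('wrist',s)
for q,z in(('wing_mid',82),('cover_mid',34)):
    for d in find_in('wrist',q)[:1]: print(q,d['score'],d['position'],toplane(c,d['position'],z))
h=cv2.cvtColor(im,cv2.COLOR_BGR2HSV)
p=proj(c,[492,170,34]); 
k=blob((h[...,2]>150)&(h[...,1]<40),(p[0]+60,p[1])); print('cover',yaw_pts(c,k,34)); cv2.drawContours(im,[k],-1,(0,0,255),1)
k=blob((h[...,2]<60),tuple(map(float,proj(c,[492,170,82])))); print('wing',yaw_pts(c,k,82)); cv2.drawContours(im,[k],-1,(0,255,0),1)
cv2.imwrite('pics/w1.png',im); togo(492,170,200,11.26)
```

```text
wing_mid 0.63 [223.5, 325.2] [491.39154903 175.22834263  82.        ]
cover_mid 0.66 [205.2, 328.9] [493.7174807  178.99405006  34.        ]
cover ((497.2247009277344, 146.95596313476562), (83.63436126708984, 70.99989318847656), 11.189229011535645)
wing ((508.49713134765625, 62.961402893066406), (540.5304565429688, 217.46221923828125), 11.229391098022461)
pos [492.  169.8 240.5] toolx [-0.197  0.98   0.   ] z [ 0.  0. -1.] j [ 0.18  0.34  1.56  0.    1.24 -0.01] t 2.1
shift m [0.0002 0.0001 0.0405] tool y dir 11.34 turn about tool z 0.08
```

View pics/w1.png

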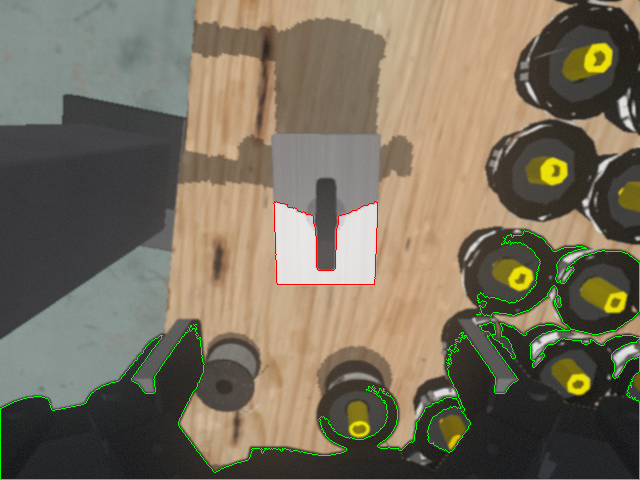

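The wrist picture shows the half-shaded cover (columns 273–379, rows 134–284). The wing lies upright in the image at columns 316–336, rows 178–271.

Run:
```python
from h import *
c=cam('wrist'); print(c[1])
for p in((273,134),(379,134),(376,284),(277,284)): print(toplane(c,(p[1],p[0]),34).round(1))
for p in((326,178),(326,270),(316,225),(336,225)): print(toplane(c,(p[1],p[0]),82).round(1))
for z in(82,54):
  u=np.array([-.197,.98,0])
  for sg in(1,-1): print(z,sg,proj(c,np.array([492,170,z])+sg*32*u).round(0))
togo(492,170,65,11.26)
```

```text
[477.13949328 242.87349802 360.48384343]
[440.9 225.2  34. ]
[519.9 241.1  34. ]
[546.1 121.2  34. ]
[463.9 104.8  34. ]
[485.5 206.7  82. ]
[498.4 142.6  82. ]
[485.1 173.7  82. ]
[498.7 176.4  82. ]
82 1 [325. 186.]
82 -1 [325. 275.]
54 1 [325. 180.]
54 -1 [325. 262.]
pos [492.  169.8 240.5] toolx [-0.197  0.98   0.   ] z [ 0.  0. -1.] j [ 0.18  0.34  1.56  0.    1.24 -0.01] t 2.1
shift m [2.000e-04 1.000e-04 1.755e-01] tool y dir 11.34 turn about tool z 0.08
```

>>> servo_tool([
  [[0,0.004,0.001,0.05,0],[0,0.004,0.001,0.095,0],[0,0.004,0.001,0.13,0],[0,0.004,0.001,0.155,0],[0,0.004,0.001,0.1655,0],[0,0.004,0.001,0.1655,0],[255,0.004,0.001,0.1655,0],[255,0.004,0.001,0.1655,0],[255,0.004,0.001,0.1655,0],[255,0.004,0.001,0.1655,0],[255,0.004,0.001,0.1655,0],[255,0.004,0.001,0.1655,0],[255,0.004,0.001,0.1655,0],[255,0.004,0.001,0.1655,0]],
])

```text
clock: 3.85
position: [492.8, 172.9, 74.7]
orientation: [-1.993, -2.428, 0.001]
ft_force: [-2.5, 0.3, 2.1]
opening: 0.165
grip_force: 58.6
```

>>> servo_tool([
  [[255,0,0,-0.01,0],[255,0,0,-0.03,0],[255,0,0,-0.07,0],[255,0,0,-0.11,0],[255,0,0,-0.14,0],[255,0,0,-0.14,0],[255,0,0,-0.14,0]],
])

```text
clock: 4.72
position: [492.2, 172.7, 213.3]
orientation: [-1.992, -2.427, 0.003]
ft_force: [-0.6, 0.6, -5.9]
opening: 0.164
grip_force: 59.4
```

```bash
cat > fit.py <<'E'
from h import *
from scipy.optimize import minimize
from scipy.ndimage import map_coordinates
def rect(w,l,z,n=60):
    t=np.linspace(-.5,.5,n); o=np.full(n,.5)
    return np.vstack([np.c_[np.r_[t,t,o,-o]*w,np.r_[o,-o,t,t]*l,np.full(4*n,z)]])
BOX=np.vstack([rect(124,170,46),rect(99,139,46),rect(87,127,40)]); COV=rect(84,124,34)
def fit(img,c,pts,p0):
    g=cv2.GaussianBlur(cv2.cvtColor(img,cv2.COLOR_BGR2GRAY).astype(float),(0,0),1.0); G=np.hypot(cv2.Sobel(g,-1,1,0),cv2.Sobel(g,-1,0,1)); G=np.minimum(G,80)
    K,o,A=c
    def f(p):
        r=np.radians(p[2]-90); X=np.c_[p[0]+pts[:,0]*np.cos(r)-pts[:,1]*np.sin(r),p[1]+pts[:,0]*np.sin(r)+pts[:,1]*np.cos(r),pts[:,2]]
        q=(X-o)@A@K.T; q=q[:,:2]/q[:,2:]; return -map_coordinates(G,[q[:,1],q[:,0]],order=1).mean()
    b=min((minimize(f,np.array(p0)+d,method='Nelder-Mead',options=dict(initial_simplex=np.array(p0)+d+np.array([[0,0,0],[4,0,0],[0,4,0],[0,0,3.]]))) for d in np.array([[a,b,0] for a in(-8,-4,0,4,8) for b in(-8,-4,0,4,8)])),key=lambda r:r.fun)
    return b.x.round(2),round(b.fun,1)
E
python3 - <<'E'
from fit import *
for n in('top','scene'):
    im=cv2.imread(f'pics/{n}0.png'); c=cam(n)
    print(n,'box',fit(im,c,BOX,[470,-214,100.5]),'cover',fit(im,c,COV,[492,172,101.3]))
c=cam('top'); im=cv2.imread('pics/top0.png')
cr=cv2.resize(im[215:310,395:510],None,fx=5,fy=5,interpolation=cv2.INTER_CUBIC); cv2.imwrite('pics/boxtop.png',cr)
E
```

```text
top box (array([ 474.3 , -218.48,  101.18]), np.float64(-64.4)) cover (array([492.22, 170.33, 100.63]), np.float64(-79.7))
scene box (array([ 462.04, -217.55,  100.7 ]), np.float64(-56.1)) cover (array([489.74, 171.17, 105.02]), np.float64(-70.0))
```

View pics/boxtop.png

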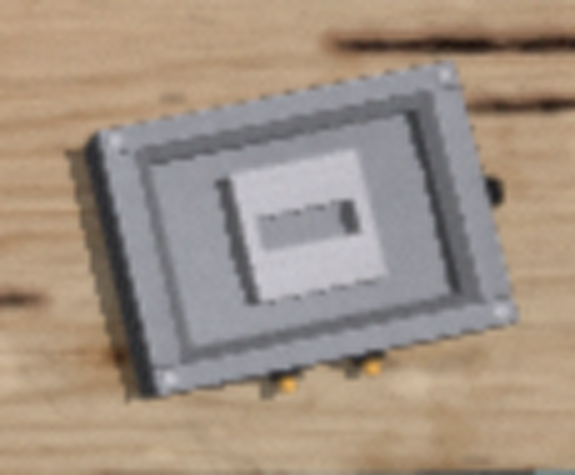

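The crop shows the box with the keeper bridge in the middle and the slot along its long side. Its outer corners lie at crop positions (97,132), (443,62), (520,318) and (150,395), which agrees with the fit. I'll look closer with the wrist camera from beyond the box.

>>> servo_tool([
  [[255,-0.01,-0.002,-0.02,0],[255,-0.04,-0.01,-0.05,0],[255,-0.085,-0.02,-0.08,0],[255,-0.135,-0.032,-0.11,0],[255,-0.185,-0.044,-0.117,0],[255,-0.235,-0.056,-0.117,0],[255,-0.285,-0.067,-0.117,0],[255,-0.335,-0.079,-0.117,0],[255,-0.385,-0.091,-0.117,0],[255,-0.435,-0.103,-0.117,0],[255,-0.475,-0.112,-0.117,0],[255,-0.5,-0.118,-0.117,0],[255,-0.512,-0.121,-0.117,0],[255,-0.512,-0.121,-0.117,0],[255,-0.512,-0.121,-0.117,0],[255,-0.512,-0.121,-0.117,0]],
])

```text
clock: 6.72
position: [474.4, -351.8, 332.0]
orientation: [1.992, 2.43, 0.001]
ft_force: [-0.7, 0.8, -4.8]
opening: 0.164
grip_force: 59.4
```

Run:
```python
from fit import *
s=readout.read_state(); im=capture('wrist'); c=cam('wrist',s); cv2.imwrite('pics/w2raw.png',im)
r=np.array([474.,-216,101.3]); print(s['position'],np.round(s['joints'],2),[d for d in find_in('wrist','test_box')[:1]])
for rc in((124,170,46),(87,127,40)):
    P=rect(*rc); a=np.radians(r[2]-90)
    for x,y,z in P:
        q=proj(c,[r[0]+x*np.cos(a)-y*np.sin(a),r[1]+x*np.sin(a)+y*np.cos(a),z])
        cv2.circle(im,tuple(int(v) for v in q),0,(0,0,255),-1)
cv2.imwrite('pics/w2.png',im)
```

```text
[ 474.42725102 -351.7920509   332.00370419] [-0.77  0.42  1.19  0.    1.53 -0.97] [{'position': [72.3, 355.9], 'score': 0.72}]
```

View pics/w2.png

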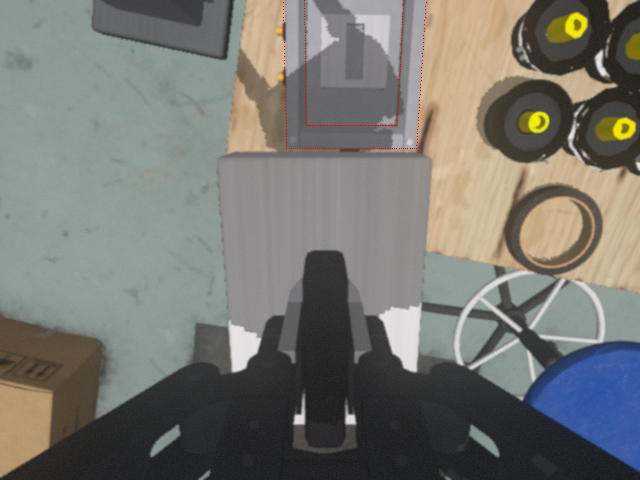

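The overlay at (474, -216, 101.3°) nearly matches: the box spans columns 286–425 and ends at row 149, and the held cover is level and centred at column 324. I'll refine this with a fit.

Run:
```python
from fit import *
im=cv2.imread('pics/w2raw.png'); c=cam('wrist')
P=np.vstack([rect(124,170,46,200),rect(60,60,46,80)])
for nm,Q in(('all',np.vstack([BOX,rect(60,60,46)])),('outer+bridge',P),('outer',rect(124,170,46,200))):
    p,f=fit(im,c,Q,[474,-216,101.3]); print(nm,p,f)
    if nm=='all': b=p
big=cv2.resize(im[0:160,265:445],None,fx=4,fy=3.75,interpolation=cv2.INTER_CUBIC)
a=np.radians(b[2]-90)
for x,y,z in np.vstack([rect(124,170,46),rect(87,127,40),rect(60,60,46)]):
    q=proj(c,[b[0]+x*np.cos(a)-y*np.sin(a),b[1]+x*np.sin(a)+y*np.cos(a),z]); cv2.circle(big,(int((q[0]-265+.5)*4),int((q[1]+.5)*3.75)),1,(0,0,255),-1)
cv2.imwrite('pics/w2b.png',big)
```

```text
all [ 474.67 -216.2   100.46] -35.1
outer+bridge [ 474.48 -216.24  100.4 ] -35.6
outer [ 487.28 -221.6   101.26] -32.2
```

View pics/w2b.png

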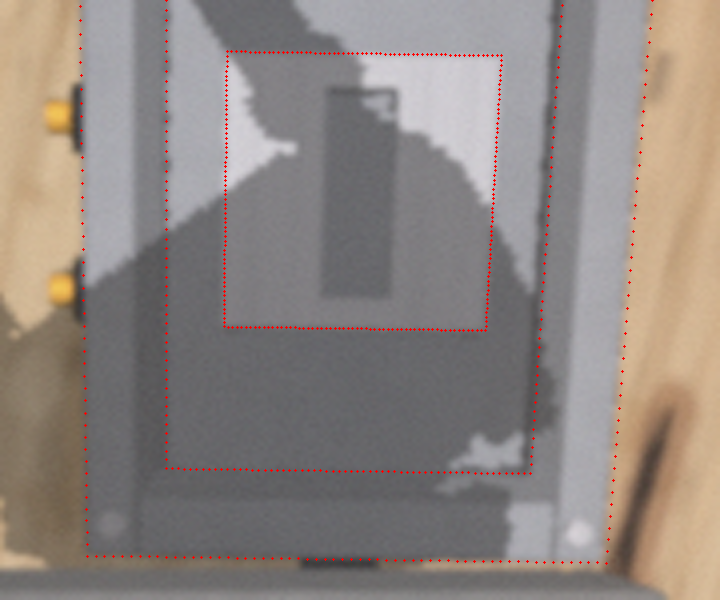

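Run:
```python
from h import *
m=camera_model('wrist'); T=np.array(m['tool_from_camera']); K=np.array([[m['fx'],0,m['cx']],[0,m['fy'],m['cy']],[0,0,1.]])
c=(K,T[:3,3],T[:3,:3])
for z in(40.7,74.7):
  for x in(60,62,64): print('cover corner',z,x,[proj(c,[x,y,z]).round(1) for y in(-42,42)])
for z in(-7,21): print('wing end',z,[proj(c,[x,0,z]).round(1) for x in(30,32,34)])
im=cv2.imread('pics/w2raw.png'); g=cv2.cvtColor(im,cv2.COLOR_BGR2GRAY)
print(g[145:165,[240,270,300]].mean(1).round()); print(g[244:262,325]); print(np.array([g[r,205:235].astype(int) for r in(165,)])); print(g[165,415:440])
togo(474.6,-216.2,200,10.4)
```

```text
cover corner 40.7 60 [array([214.5, 160. ]), array([435. , 159.9])]
cover corner 40.7 62 [array([214.1, 154.7]), array([435.4, 154.5])]
cover corner 40.7 64 [array([213.7, 149.3]), array([435.9, 149.1])]
cover corner 74.7 60 [array([233.3, 153.2]), array([416.1, 153.1])]
cover corner 74.7 62 [array([233. , 148.7]), array([416.4, 148.6])]
cover corner 74.7 64 [array([232.7, 144.2]), array([416.7, 144.1])]
wing end -7 [array([325. , 279.6]), array([325. , 273.2]), array([325. , 266.7])]
wing end 21 [array([324.8, 250.7]), array([324.8, 245.3]), array([324.8, 239.9])]
[132. 132. 138. 152. 159. 156. 140. 121. 108. 106. 109. 109. 120. 131.
 135. 140. 141. 141. 142. 141.]
[140 139 140 141 142 127  94  62  54  51  55  54  57  54  56  55  53  53]
[[146 147 146 146 144 145 144 145 144 148 146 143 136 134 136 140 141 140
  143 143 141 142 143 144 144 142 143 140 141 140]]
[144 144 144 143 143 143 142 141 140 140 142 144 142 141 139 134 142 158
 176 180 182 187 188 192 195]
pos [ 474.4 -352.1  332.1] toolx [-0.196  0.981 -0.   ] z [ 0. -0. -1.] j [-0.77  0.42  1.18  0.    1.53 -0.97] t 6.825
shift m [0.1332 0.0268 0.1321] tool y dir 11.3 turn about tool z 0.9
```

>>> servo_tool([
  [[255,0.02,0.004,0.0,0.3],[255,0.06,0.012,0.02,0.9],[255,0.1,0.02,0.06,0.9],[255,0.125,0.025,0.1,0.9],[255,0.134,0.027,0.14,0.9],[255,0.134,0.027,0.165,0.9],[255,0.134,0.027,0.182,0.9],[255,0.134,0.027,0.182,0.9],[255,0.134,0.027,0.182,0.9]],
])

```text
clock: 7.95
position: [475.0, -216.0, 150.8]
orientation: [2.011, 2.412, 0.001]
ft_force: [-0.4, 0.1, -5.1]
opening: 0.162
grip_force: 59.3
```

Run:
```python
from h import *
togo(474.5,-215.5,107,10.4)
a=capture('scene'); b=capture('wrist')
cv2.imwrite('pics/s3.png',np.hstack([cv2.resize(a[230:420,340:540],(400,380)),cv2.resize(b[0:480,100:540],(400,380))]))
```

```text
pos [ 475.  -216.   150.8] toolx [-0.18   0.984 -0.001] z [ 0.002 -0.001 -1.   ] j [-0.57  0.44  1.68  0.    1.02 -0.75] t 7.95
shift m [ 0.0006 -0.0004  0.0438] tool y dir 10.36 turn about tool z -0.04
```

View pics/s3.png

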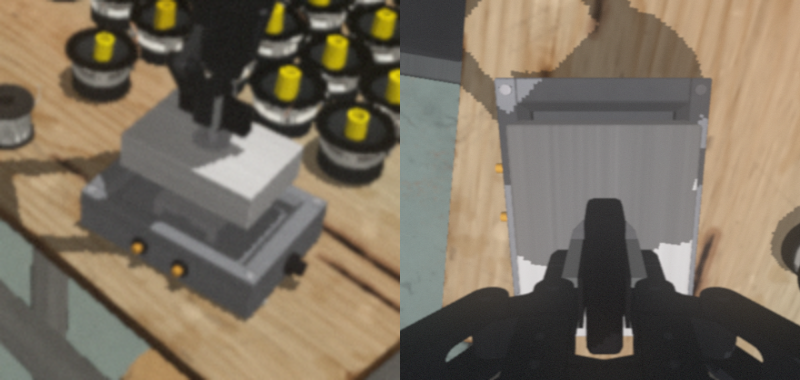

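The cover hovers squarely above the recess, symmetric over the box, so I'll lower it in.

>>> servo_tool([
  [[255,0.0004,0,0.012,0],[255,0.0004,0,0.022,0],[255,0.0004,0,0.028,0],[255,0.0004,0,0.032,0],[255,0.0004,0,0.035,0],[255,0.0004,0,0.038,0],[255,0.0004,0,0.041,0],[255,0.0004,0,0.044,0],[255,0.0004,0,0.046,0],[255,0.0004,0,0.046,0],[255,0.0004,0,0.046,0]],
])

```text
clock: 9.43
position: [474.5, -215.9, 104.3]
orientation: [2.012, 2.412, 0.0]
ft_force: [-2.4, 0.0, 2.7]
opening: 0.164
grip_force: 60.2
```

>>> servo_tool([
  [[255,0,0,0.003,0],[255,0,0,0.006,0],[255,0,0,0.008,0],[255,0,0,0.008,0],[255,0,0,0.008,0]],
])

```text
clock: 10.05
position: [474.5, -215.9, 96.1]
orientation: [2.012, 2.412, 0.0]
ft_force: [-3.6, 1.5, 8.2]
opening: 0.161
grip_force: 60.7
```

Run:
```python
from fit import *
print(readout.read_state()['ft_force'],readout.read_state()['position'],readout.read_state()['ft_torque'])
a=capture('scene'); b=capture('wrist')
cv2.imwrite('pics/s4.png',np.hstack([cv2.resize(a[230:420,340:540],(400,380)),cv2.resize(b[0:480,100:540],(400,380))]))
```

```text
[-3.61936373  1.48021705  8.17784548] [ 474.51215517 -215.92106728   96.09455591] [0.08378858 0.68101428 0.00289557]
```

View pics/s4.png

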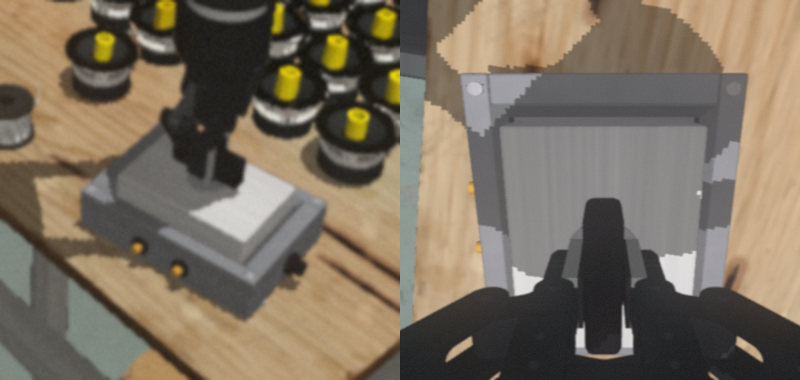

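The cover is seated inside the recess and flush all round. Now I'll push the stud in further.

>>> servo_tool([
  [[255,0,0,0.002,0],[255,0,0,0.004,0],[255,0,0,0.0055,0],[255,0,0,0.0055,0],[255,0,0,0.0055,0],[255,0,0,0.0055,0]],
])

```text
clock: 10.9
position: [474.6, -216.0, 91.0]
orientation: [2.011, 2.412, -0.0]
ft_force: [-3.9, 0.4, 11.3]
opening: 0.166
grip_force: 61.1
```

>>> servo_tool([
  [[255,0,0,0,4],[255,0,0,0,12],[255,0,0,0,20],[255,0,0,0,28],[255,0,0,0,36],[255,0,0,0,44],[255,0,0,0,52],[255,0,0,0,60],[255,0,0,0,68],[255,0,0,0,76],[255,0,0,0,82],[255,0,0,0,87],[255,0,0,0,90],[255,0,0,0,91],[255,0,0,0,91],[255,0,0,0,91]],
])

```text
clock: 12.9
position: [475.7, -216.8, 91.5]
orientation: [3.128, 0.256, 0.005]
ft_force: [-1.3, -0.5, 10.1]
opening: 0.165
grip_force: 61.1
```

Run:
```python
from h import *
togo(474.5,-215.9,95,None); s=readout.read_state(); print(s['ft_force'],s['ft_torque'])
```

```text
pos [ 475.7 -216.8   91.5] toolx [0.987 0.162 0.003] z [ 0.004 -0.002 -1.   ] j [-0.57  0.52  1.74 -0.    0.87  0.83] t 12.9
shift m [-0.0011 -0.001  -0.0035] tool y dir -80.65 turn about tool z None
[-1.26751838 -0.47545715 10.06629555] [-0.17321265  0.23130608  0.03337392]
```

>>> servo_tool([
  [[255,0,0,-0.001,0],[255,0,0,-0.002,0],[255,0,0,-0.003,0],[255,0,0,-0.0038,0],[255,0,0,-0.0038,0],[255,0,0,-0.0038,0]],
])

```text
clock: 13.65
position: [475.7, -216.7, 95.0]
orientation: [3.129, 0.256, 0.005]
ft_force: [-1.5, -1.1, 8.9]
opening: 0.163
grip_force: 60.9
```

>>> servo_tool([
  [[255,0,0,-0.0008,0],[255,0,0,-0.0015,0],[255,0,0,-0.0015,0],[255,0,0,-0.0015,0]],
])

```text
clock: 14.15
position: [475.4, -216.6, 95.7]
orientation: [3.129, 0.256, 0.003]
ft_force: [3.8, -3.5, -1.2]
opening: 0.161
grip_force: 59.8
```

Raising another 1.5 mm dropped the force sharply from 8.9 to -1.2 N, so the catch is holding. I'll release and withdraw.

>>> servo_tool([
  [[0,0,0,0,0],[0,0,0,0,0],[0,0,0,0,0],[0,0,0,0,0],[0,0,0,0,0],[0,0,0,0,0],[0,0,0,-0.02,0],[0,0,0,-0.06,0],[0,0,0,-0.11,0],[0,0,0,-0.16,0],[0,0,0,-0.16,0],[0,0,0,-0.16,0]],
])

```text
clock: 15.65
position: [474.1, -215.5, 255.1]
orientation: [-3.131, -0.256, 0.001]
ft_force: [-0.5, 0.1, 0.0]
opening: 1.003
grip_force: 0.0
```

Run:
```python
from h import *
a=capture('scene'); b=capture('wrist')
cv2.imwrite('pics/s5.png',np.hstack([cv2.resize(a[230:420,340:540],(400,380)),cv2.resize(b[0:480,100:540],(400,380))]))
```

```text
(no output)
```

View pics/s5.png

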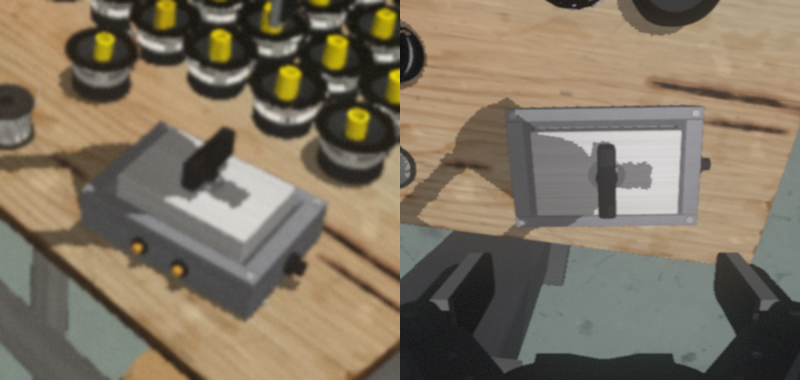

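The cover is square in the recess. The wing lies across it at crop position (605, 180) and sits low, so the stud is locked and nothing touches it.

```bash
python3 -c "
from h import *
print(job.close_job())"
```

```text
the job is handed in; nothing more can be done
None
```

The cover is seated in the box's recess and the stud is pushed in, turned a quarter clockwise and held by its catch; I handed the job in at about 16 s on the robot's clock, and the hand-in returned no verdict.

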